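Load a specimen carrier on the microscope's lab jack and raise it to touch

TASK

Put the specimen carrier on the rail of the lab jack, specimen end first, and slide it in under the microscope head until the spring catches snap into its notches. Then turn the jack's knob to raise it until the specimen just touches the spring collar under the objective, the collar lifted by less than 3 mm, and let go. Never press the collar up by more than 5 mm, do not shove or topple the other things on the bench, and leave the head height as it is.

Things in the scene. Friction and masses are not known exactly. Their poses are not given: they have to be found in the camera images.
- carrier: Loose specimen carrier, 0.2 to 0.3 kg: aluminium sled 150 mm long (x), 56 mm wide (y), deck (47 mm wide) top at z = 16 mm. Origin: centre of its underside. Below, a channel 28 mm wide, 8 mm deep runs along x between two skirts and straddles the rail. Specimen end is +x, grip tab at the -x end. The skirts have notches at x = +50 mm for the catches.
- grip_tab (a point): Middle of the carrier's grey upright grip tab (carrier x = -60 mm, z = 40 mm). The tab is 30 mm long (x), 12 mm thick (y) and stands from z = 16 to 62 mm: pinch it across y from above. Axes as the carrier's.
- specimen_top (a point): Centre of the flat top of the specimen, a black round puck of 44 mm diameter, 24 mm tall, on the carrier at x = +45 mm (top at carrier z = 40 mm). Axes as the carrier's.
- jack: Fixed scissor lab jack. Origin: centre of its base on the table; x points the way in which the carrier is slid in. Base 130 x 100 mm. Platform 120 mm (x) by 100 mm (y), its top at z = 85 mm at the start (fully lowered). Gearbox with the knob (50 mm square, 46 mm high) right of the platform at x = -50, y = -120 mm.
- rail_nose (a point): Near end of the steel rail on the platform, on its top, at jack x = -58 mm; moves up with the platform, axes as the jack's. Rail along jack x on the centre line: 24 mm wide, 10 mm high above the platform, from x = -44 to +44 mm, with a nose 18 mm wide, 8 mm high from -58 mm. End stop face at jack x = +46.5 mm.
- catch_mid (a point): Midway between the two sprung ball catches (jack x = +20 mm, y = 0), 6 mm above the platform. Balls of 8 mm radius stick out of black blocks (y = 38 to 50 mm either side, tops 16 mm above the platform) and are pushed aside by the carrier: about 5 to 10 N along x, then they snap into its notches.
- dock (a point): On the platform, moving up with it: where the carrier's origin lies when fully home in the catches; carrier x along dock x (axes as the jack's). At jack x = -30 mm, y = 0, 2 mm above the platform's top, because the carrier's channel roof rests on the rail.
- knob_grip (a point): On the knob's upright axis, 94 mm above the table, at the height to grip; the knob turns in place. Black knob: grip bar 56 mm long, 14 mm thick, from 70 to 110 mm above the table, over a disc of 48 mm diameter. The point's x axis runs along the bar and turns with it.
- jack_knob (a joint): Knob angle, rad, 0 at the start (jack fully lowered, bar along the jack's x axis), at most 7.5. It grows clockwise seen from above, raising the platform 4 mm per radian (25 mm a turn). It turns stiffly (about 0.15 N m) and stays where it is left.
- stand: Fixed microscope stand. Origin on the table under the optical axis, which passes 15 mm beyond the jack's origin along the jack's x, within 2 mm; x as the jack's within 0.12 rad. White foot 150 mm wide, 22 mm high, x = 100 to 230 mm; steel column (28 mm thick) at x = 160 mm, 290 mm high. It carries the head that overhangs the jack.
- head_ref (a point): Point of the head on the optical axis, in the white zoom body (58 mm diameter), 215 mm above the table plus head_height. The head reaches from 80 mm below (the collar) to 160 mm above it (camera, 50 mm square); its arm, 56 mm wide and 45 mm high, lies 47 mm higher and runs from 28 mm before the axis back to the column.
- head_height (a joint): Height setting of the head on its column, m: 0 to 0.012 at the start. Clamped stiffly; leave it alone.
- touch_collar (a joint): How far the sprung collar round the objective is pushed up, m: 0 when free, at most 0.010. It yields at about 1.4 N and then takes 0.45 N per mm.
- collar_face (a point): Centre of the flat underside of the touch collar, a steel cylinder of 46 mm diameter, 18 mm high, on the optical axis. When free it is 135 mm above the table plus head_height: 8 to 20 mm above the specimen when the carrier is home and the jack lowered.
- reagent_bottle: Amber bottle, 54 mm diameter, 135 mm tall, left of the jack. Bystander, origin under its centre.
- slide_box: Blue slide box, 87 x 62 x 34 mm, beyond the knob, right of the jack. Bystander, origin under its centre.
- petri_dish: Clear petri dish, 63 mm diameter, 16 mm high, past the specimen end of the carrier. Bystander, origin under its centre.
- eyepiece: Black spare eyepiece, 42 mm diameter, 62 mm tall, beside the carrier. Bystander, origin under its centre.
- sample_jar: White jar, 44 mm diameter, 60 mm tall, on the carrier's other side. Bystander, origin under its centre.
- tip_box: Grey pipette-tip box with clear lid, 75 x 110 x 54 mm, between the robot and the work. Bystander, origin under its centre.
- wash_bottle: White wash bottle, 60 mm diameter, 150 mm tall, beyond the middle of the table. Bystander, origin under its centre.

How it is judged:
By the outcome, as a careful person would: the job done as asked, in the order asked, and still so for the second after the job is handed in, with the robot touching nothing.
It also fails if it takes over 72 s, if anything falls off the work surface, if the arm or the gripper's body presses on something with over 40 N, if the wrist force passes 120 N, or if a joint passes its speed limit or range.

ROBOT

A 7-joint arm with a two-finger parallel gripper is mounted at the origin on the work surface. World frame = base frame: x ahead of the robot, y to its left, z up, the work surface at z = 0. Lengths are in m, angles in rad, forces in N, time in s.
With the tool pointing down it reaches from about 0.425 to 0.95 m from the base axis. Payload 4.7 kg.
Tool frame: the origin (TCP) lies between the finger pads; the fingertips stand 25 mm ahead of it and the grasp point (between the pads) lies 6 mm ahead of it; z points along the fingers, y is the line along which they close (so a half turn about z gives the same grasp; the last joint's range is limited). The gripper opens to 85 mm and grips with 20 to 120 N. Pads are 22 mm wide; open, the fingers measure 114 mm over their backs; the gripper's body (76 mm by 85 mm) begins 54 mm behind the grasp point. The pads swing forward as they close: fully open they stand 13 mm farther back than shut.
Start: joints at [1.134, 0.469, -0.049, 1.532, 0.024, 1.141, -0.082], TCP at [0.268, -0.62, 0.256] pointing down, gripper open.
Joint ranges: [-2.59, 2.59], [-0.33, 1.99], [-1.39, 1.29], [0.1, 2.45], [-1.04, 4.18], [0.21, 1.99], [-2.66, 2.66]. Speed limits (rad/s): [2.57, 2.57, 3.14, 3.14, 3.14, 3.14, 3.14].

INTERFACE

Orientations are given as a 3x3 rotation matrix whose columns are the frame's x, y, z axes.
In Python, from rig import * gives the robot as it stands. Calls block until the motion is done:
- movep(position, orientation): joint-space move of the TCP to a pose.
- move_l(position, attitude=None, feed=0.15, until_force=None): straight line of the TCP; attitude=None keeps the orientation; feed is the mean speed in m/s. With until_force (N) it stops when the force on the tool has changed by that much, and returns True; else False.
- move_joints(angles): joint-space move.
- command_gripper(opening, newtons=None): finger opening in m; newtons is the grip in N (None keeps the last); returns when the fingers have stopped.
- sleep(seconds).
- inverse_kinematics(position, orientation): joint angles nearest the present ones, or None.
- sense(): the state.
- camera(name): name is "scene" or "top" or "wrist"; returns (picture, depth): 480x640x3 uint8, red, green, blue; 480x640 float32, m along the optical axis (not along the pixel's ray), 0 where there is no reading.
- camera_params(name): a dict with "K" (3x3 intrinsics, pixels), "position" and "rotation" of the camera in the world; the wrist camera has in their place "tool_from_camera" (4x4, takes a point from camera to tool coordinates, whose origin is the TCP and whose axes are the flange's). Camera axes: x right, y down, z forward; pixel columns grow to the right and rows downward; lengths in m; the calibration is good to about 2 mm. A picture is of the moment at which its call begins: read the wrist's pose just before it. camera_params takes no time and is no camera call.
A pose or a line that the arm cannot do raises Unreachable and nothing moves.
- finish_job(): hands the job in; it is judged then, once.
The state is a dict: "time_s": time; "joint_pos": joint angles; "qd": joint speeds; "joint_efforts": joint torques, N m; "position": TCP position; "tcp_rot": TCP orientation; "wrist_force": force on the tool from outside, world axes, zero at the start; "ft_torque": the same for the moment, N m; "finger_gap": finger opening in m; "gripper_force": force on a finger pad.
Only numpy, scipy, OpenCV 4.12 (cv2) and the standard library are available. Lean on these libraries where they do the work, as an engineer would, in place of code of your own. Each camera call takes 0.05 s, during which the arm holds its last target. There are 200 camera calls.

## Working session

There is one attempt and no reset: what is moved stays moved. The work goes in short steps, each a Python script; the robot and the scene stay as the last script left them, time stands still between calls to the robot, and variables do not carry over. Pictures are saved under pics/ and viewed, at most 10 in all, crops included, and the job is handed in when it is done.

```bash
ls; mkdir -p pics; python3 - <<'E'
from rig import *
import cv2, numpy as np
for n in ("scene","top"):
    p,d=camera(n); cv2.imwrite(f"pics/{n}0.png",p[:,:,::-1]); np.savez(f"{n}0.npz",p=p,d=d)
    c=camera_params(n); print(n,np.round(c["K"],1).tolist(),np.round(c["position"],3),np.round(c["rotation"],3).tolist())
print(camera_params("wrist")); s=sense(); print(s["time_s"],s["tcp_rot"])
E
```

```text
pics
scene [[550.7, 0.0, 311.7], [0.0, 550.7, 242.2], [0.0, 0.0, 1.0]] [1.295 0.188 0.74 ] [[-0.261, 0.614, -0.745], [0.965, 0.152, -0.213], [-0.017, -0.775, -0.632]]
top [[563.7, 0.0, 316.9], [0.0, 563.7, 239.6], [0.0, 0.0, 1.0]] [ 3.990e-01 -1.000e-03  1.338e+00] [[0.01, -0.988, 0.155], [-1.0, -0.009, 0.008], [-0.007, -0.155, -0.988]]
{'K': array([[401.5790252 ,   0.        , 314.34769814],
       [  0.        , 401.5790252 , 240.1600055 ],
       [  0.        ,   0.        ,   1.        ]]), 'tool_from_camera': array([[-1.00587975e-04, -9.64515859e-01, -2.64024900e-01,
         6.70170925e-02],
       [ 9.99999946e-01, -1.79435673e-04,  2.74521770e-04,
        -1.73346141e-03],
       [-3.12156087e-04, -2.64024858e-01,  9.64515825e-01,
        -1.17518804e-01],
       [ 0.00000000e+00,  0.00000000e+00,  0.00000000e+00,
         1.00000000e+00]])}
0.1 [[ 9.17992662e-01  3.96596676e-01 -7.40387717e-04]
 [ 3.96597365e-01 -9.17991258e-01  1.60600346e-03]
 [-4.27338188e-05 -1.76793521e-03 -9.99998436e-01]]
```

View pics/top0.png

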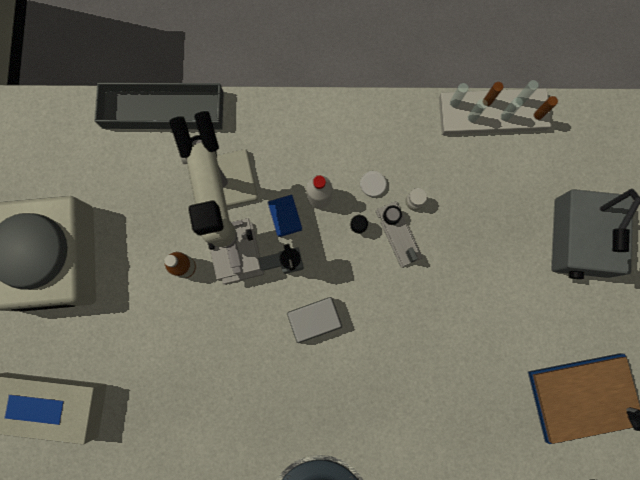

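View pics/scene0.png

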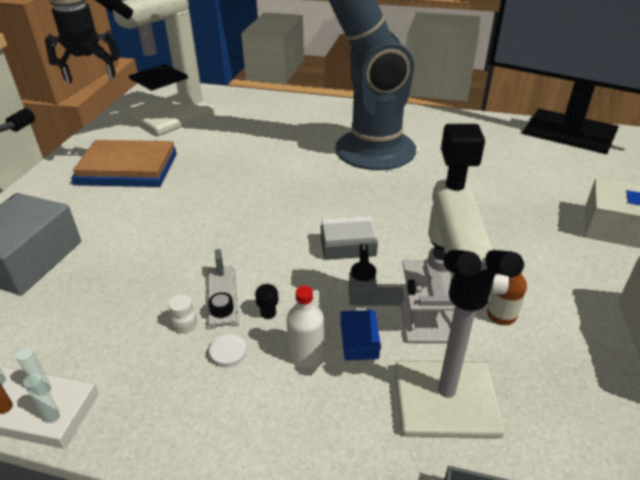

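The top view shows the jack at about (240,255), the knob at (290,258), the carrier tab at (411,255) and the specimen at (393,215). The tip box is at (315,320). The scene view confirms this layout, with the stand behind the jack.

```bash
cat > h.py <<'E'
from rig import *
import cv2, numpy as np
def ray(K,R,t,uv,z):
    d=R@np.linalg.inv(K)@np.array([uv[0],uv[1],1.0]); return t+d*(z-t[2])/d[2]
def topray(uv,z,n="top"):
    c=camera_params(n); return ray(c["K"],c["rotation"],c["position"],uv,z)
def down(yaw):  # tool x axis at yaw, z down
    c,s=np.cos(yaw),np.sin(yaw); return np.array([[c,s,0],[s,-c,0],[0,0,-1.]])
def wristpose(s):
    T=camera_params("wrist")["tool_from_camera"]; R=s["tcp_rot"]
    return R@T[:3,:3], s["position"]+R@T[:3,3]
def snap(name):
    s=sense(); p,d=camera("wrist"); R,t=wristpose(s)
    cv2.imwrite(f"pics/{name}.png",p[:,:,::-1]); np.savez(f"{name}.npz",p=p,d=d,R=R,t=t,K=camera_params("wrist")["K"]); return p,d,R,t
def cloud(p,d,K,R,t):
    v,u=np.mgrid[:480,:640]; P=np.stack([(u-K[0,2])*d/K[0,0],(v-K[1,2])*d/K[1,1],d],-1)
    return P@R.T+t
E
python3 - <<'E'
from h import *
for n,uv,z in [("tab",(411,255),.06),("spec",(393,215),.04),("knob",(290,258),.11),("bottle",(172,261),.135),("tip",(314,320),.054),("wash",(319,182),.15),("eyepc",(359,224),.062),("jar",(418,198),.06),("petri",(373,184),.016),("slide",(284,215),.034),("platNL",(217,282),.085),("platNR",(240,277),.085),("cam",(205,218),.375)]:
    print(n,topray(uv,z).round(3))
z=np.load("top0.npz");c=camera_params("top");P=cloud(z["p"],z["d"],c["K"],c["rotation"],c["position"])
for uv in [(411,253),(393,215),(290,258),(230,270),(205,218),(330,300),(480,300)]: print(uv,P[uv[1],uv[0]].round(3))
im=cv2.resize(z["p"][130:350,150:450,::-1],None,fx=2.6,fy=2.6,interpolation=cv2.INTER_CUBIC); cv2.imwrite("pics/topcrop.png",im)
E
```

```text
tab [ 0.566 -0.205  0.06 ]
spec [ 0.662 -0.168  0.04 ]
knob [0.55  0.068 0.11 ]
bottle [0.538 0.32  0.135]
tip [0.417 0.015 0.054]
wash [0.712 0.006 0.15 ]
eyepc [ 0.636 -0.087  0.062]
jar [ 0.699 -0.224  0.06 ]
petri [ 0.743 -0.124  0.016]
slide [0.661 0.088 0.034]
platNL [0.498 0.231 0.085]
platNR [0.509 0.18  0.085]
cam [0.586 0.202 0.375]
(411, 253) [ 0.57  -0.205  0.063]
(393, 215) [ 0.662 -0.168  0.039]
(290, 258) [0.55  0.068 0.11 ]
(230, 270) [0.525 0.203 0.084]
(205, 218) [0.584 0.2   0.385]
(330, 300) [ 0.462 -0.021  0.051]
(480, 300) [ 0.468 -0.376 -0.002]
```

View pics/topcrop.png

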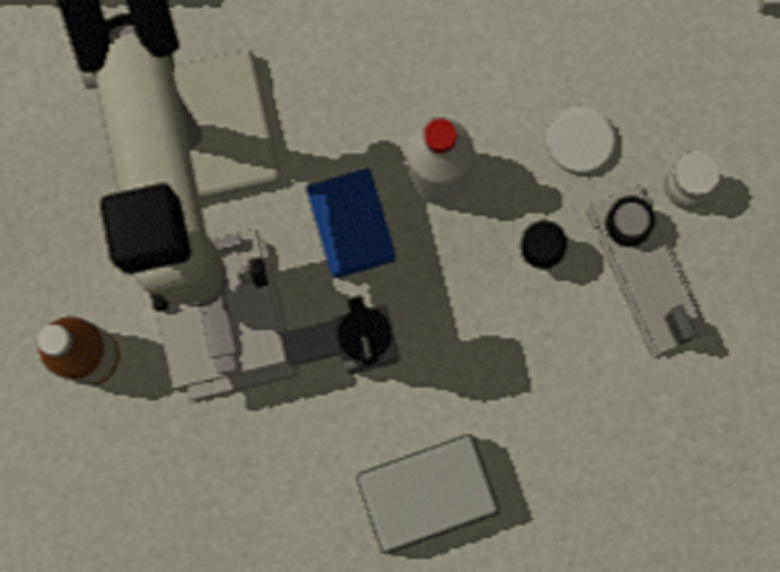

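The crop shows the carrier pointing away at about 20° yaw, with the tab near (680,325) and the specimen at (630,220). The rail runs up the jack from (205,385), and the knob bar is at (365,335). Next I'll take closer wrist views of both.

```bash
python3 - <<'E'
from h import *
movep(np.array([.60,-.19,.30]),down(.37+np.pi)); print(sense()["joint_pos"],sense()["time_s"])
snap("w_car")
movep(np.array([.43,.15,.30]),down(.15+np.pi)); print(sense()["joint_pos"],sense()["time_s"])
snap("w_jack")
E
```

```text
[ 0.80631223  0.47797744 -0.80935986  1.56073539  0.35812213  1.25788873
  1.87988413] 2.0667
[ 0.52259944  0.17922455 -1.04540447  1.92767978  0.1714531   1.12864635
  1.12899934] 3.5333
```

View pics/w_car.png

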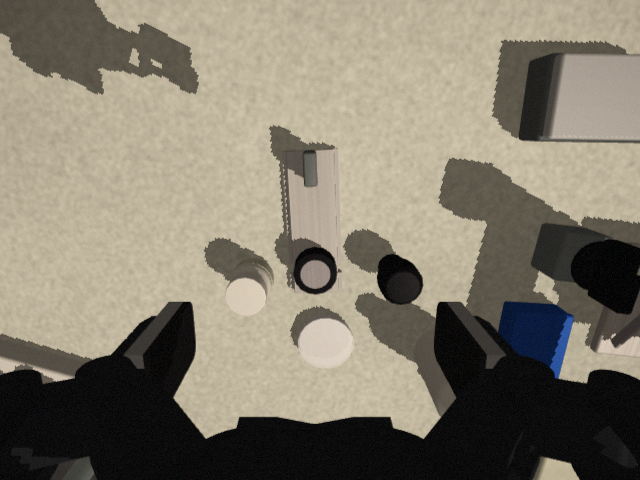

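View pics/w_jack.png

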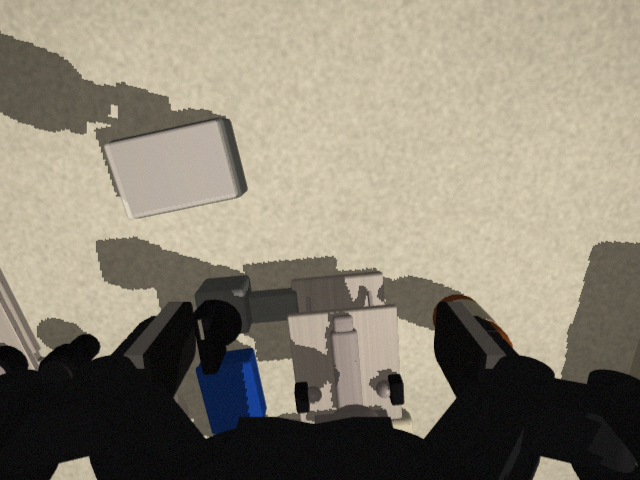

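The carrier view has the tab at (310,168), the specimen at (315,270) and the deck edges at x≈285–338. The jack view has the rail nose at (343,318), the platform's near edge at y≈310 and the catches at (302,396) and (396,388). I'll measure these from the depth, banded by height.

```bash
python3 - <<'E'
from h import *
def load(n):
    z=np.load(n+".npz"); return z["p"],z["d"],cloud(z["p"],z["d"],z["K"],z["R"],z["t"])
def rect(M,P,nm):
    Q=P[M]; 
    (c,wh,a)=cv2.minAreaRect((Q[:,:2]*1000).astype(np.float32)); 
    b=cv2.boxPoints((c,wh,a)); e0=b[1]-b[0]; e1=b[2]-b[1]; e=e0 if np.linalg.norm(e0)>np.linalg.norm(e1) else e1
    y=np.degrees(np.arctan2(e[1],e[0])); y=(y+90)%180-90
    print(nm,M.sum(),"c",np.round(c,1),"wh",np.round(wh,1),"long-axis yaw",round(y,2),"z med",Q[:,2].mean().round(4))
def big(M):
    n,l,s,_=cv2.connectedComponentsWithStats(M.astype(np.uint8)); return l==1+np.argmax(s[1:,4])
v,u=np.mgrid[:480,:640]
p,d,P=load("w_car"); Z=P[...,2]
box=lambda a,b,c,e:(u>=a)&(u<=b)&(v>=c)&(v<=e)
print("table z",np.median(Z[60:120,250:450]))
B=box(270,345,140,300)
rect(big(B&(Z>.055)&(Z<.068)),P,"tab")
rect(big(B&(Z>.011)&(Z<.021)),P,"deck")
rect(big(B&(Z>.034)&(Z<.046)),P,"spec")
p,d,P=load("w_jack"); Z=P[...,2]
print("table z",np.median(Z[60:100,300:500]))
B=box(270,415,300,415)
rect(big(B&(Z>.081)&(Z<.089)),P,"plat")
rect(big(B&(Z>.090)&(Z<.0985)&(u>320)&(u<370)),P,"rail")
rect(big(B&(Z>.097)&(Z<.106)&(u<318)),P,"catchR"); rect(big(B&(Z>.097)&(Z<.106)&(u>380)),P,"catchL")
for row in (325,335,345,355,365,375):
    m=B[row]&(Z[row]>.090)&(Z[row]<.0985)&(u[row]>320)&(u[row]<372); m2=B[row]&(Z[row]>.081)&(Z[row]<.0985)
    q=P[row][m];q2=P[row][m2]; print(row,len(q),q[[0,-1],:2].mean(0).round(4),"plat",q2[[0,-1],:2].round(4).tolist())
E=load("top0")
c=camera_params("top");z=np.load("top0.npz");P=cloud(z["p"],z["d"],c["K"],c["rotation"],c["position"]);Z=P[...,2]
rect(big(box(270,310,235,280)&(Z>.10)&(Z<.118)),P,"knobbar")
rect(big(box(140,250,120,270)&(Z>.365)),P,"camera")
E
```

```text
table z 2.3482757279841282e-05
tab 460 c [ 569.2 -205.8] wh [29.4 12. ] long-axis yaw 23.65 z med 0.0617
deck 4328 c [ 613.9 -186.2] wh [127.2  47. ] long-axis yaw 23.69 z med 0.016
spec 1448 c [ 665.3 -163.6] wh [43.3 43. ] long-axis yaw 54.21 z med 0.04
table z -1.0716041348696193e-05
plat 7548 c [572.8 202. ] wh [117.1 100.2] long-axis yaw 13.95 z med 0.0848
rail 2232 c [563.8 199.7] wh [93.9 24. ] long-axis yaw 14.14 z med 0.0943
catchR 386 c [603.7 168.8] wh [24.7 20.7] long-axis yaw 15.3 z med 0.1
catchL 386 c [584.  245.6] wh [24.8 20. ] long-axis yaw 10.95 z med 0.1
325 20 [0.5268 0.1904] plat [[0.5378, 0.1422], [0.5236, 0.241]]
335 26 [0.5348 0.1924] plat [[0.5486, 0.1445], [0.533, 0.2427]]
345 26 [0.5449 0.1951] plat [[0.5564, 0.1476], [0.5435, 0.2461]]
355 26 [0.5554 0.1979] plat [[0.5683, 0.15], [0.5533, 0.2479]]
365 26 [0.5655 0.2005] plat [[0.5791, 0.1523], [0.5637, 0.2511]]
375 27 [0.5759 0.2028] plat [[0.5881, 0.1546], [0.572, 0.253]]Traceback (most recent call last):
  File "<stdin>", line 29, in <module>
  File "<stdin>", line 3, in load
    raise KeyError(f"{key} is not a file in the archive") from None
KeyError: 'K is not a file in the archive'
```

Depth agrees with the given sizes: tab 29×12 mm at z=62, specimen ≈43 mm across at z=40, platform 100 mm wide, rail 24 mm. The jack origin is ≈(574.2, 202.2) mm at yaw ≈14.15°, and the catch midpoint agrees with it within 0.5 mm. Next is the grasp.

```bash
cat >> h.py <<'E'
JY=np.radians(14.15); JO=np.array([.5742,.2022])
CY=np.radians(23.67); TAB=np.array([.5692,-.2058])
def jw(x,y,z): c,s=np.cos(JY),np.sin(JY); return np.array([JO[0]+c*x-s*y,JO[1]+s*x+c*y,z])
def topcloud():
    p,d=camera("top"); c=camera_params("top"); return p,d,cloud(p,d,c["K"],c["rotation"],c["position"])
def st():
    s=sense(); d=(s["position"][:2]-JO); c,n=np.cos(JY),np.sin(JY)
    print("t",round(s["time_s"],2),"jack xy",np.round([c*d[0]+n*d[1],-n*d[0]+c*d[1]],4),"z",s["position"][2].round(4),"F",s["wrist_force"].round(1),"T",s["ft_torque"].round(2),"gap",round(s["finger_gap"],4),"gf",np.round(s["gripper_force"],0),"j7",s["joint_pos"][6].round(2)); return s
E
python3 - <<'E'
from h import *
R=down(CY+np.pi)
print([inverse_kinematics(jw(x,0,.14),down(JY+np.pi)) is not None for x in (-.19,-.178,-.16)])
command_gripper(.05,100)
movep(np.r_[TAB,.16],R); st()
print(move_l(np.r_[TAB,.047],feed=.12,until_force=15)); st()
command_gripper(0.0,100); st()
move_l(np.r_[TAB,.25],feed=.2); st()
movep(np.array([.45,-.05,.25]),down(JY+np.pi)); 
movep(jw(-.178,0,.20),down(JY+np.pi)); st()
p,d,P=topcloud(); np.savez("hold.npz",p=p,d=d,P=P); cv2.imwrite("pics/hold.png",cv2.resize(p[170:350,150:390,::-1],None,fx=3,fy=3))
p,d=camera("scene"); cv2.imwrite("pics/hold_s.png",p[100:400,200:600,::-1]); np.savez("hold_s.npz",p=p,d=d)
E
```

```text
[True, True, True]
t 5.53 jack xy [-0.1036 -0.3928] z 0.1609 F [0.5 0.1 0.5] T [-0.03  0.01  0.02] gap 0.05 gf 0.0 j7 1.85
False
t 6.62 jack xy [-0.1039 -0.3946] z 0.0478 F [ 1.1  0.3 -0.2] T [ 0.03  0.06 -0.  ] gap 0.05 gf 0.0 j7 1.75
t 7.06 jack xy [-0.1042 -0.395 ] z 0.0478 F [-0.2 -1.1  4.6] T [-0.1   0.14 -0.08] gap 0.0108 gf 98.0 j7 1.75
t 8.22 jack xy [-0.1056 -0.3941] z 0.2484 F [-0.5  0.2 -3. ] T [-0.06  0.13  0.01] gap 0.0108 gf 97.0 j7 1.92
t 9.91 jack xy [-0.177  -0.0015] z 0.2 F [ 0.2 -1.4 -2.6] T [-0.07  0.13 -0.01] gap 0.0108 gf 97.0 j7 1.04
```

```bash
python3 - <<'E'
from h import *
s=st()
z=np.load("hold_s.npz"); c=camera_params("scene"); P2=cloud(z["p"],z["d"],c["K"],c["rotation"],c["position"])
for nm,P in (("top",np.load("hold.npz")["P"]),("scene",P2)):
    d=P[...,:2]-JO; cs,n=np.cos(JY),np.sin(JY)
    X=cs*d[...,0]+n*d[...,1]; Y=-n*d[...,0]+cs*d[...,1]; Z=P[...,2]
    M=(X>-.16)&(X<-.045)&(abs(Y)<.032)&(Z>.155)&(Z<.18)
    if M.sum()<50: print(nm,M.sum()); continue
    A=np.c_[X[M],Y[M],np.ones(M.sum())]; k,*_=np.linalg.lstsq(A,Z[M],rcond=None); r=Z[M]-A@k
    G=M.copy(); G[M]=abs(r)<.003; A=np.c_[X[G],Y[G],np.ones(G.sum())]; k,*_=np.linalg.lstsq(A,Z[G],rcond=None)
    (cc,wh,a)=cv2.minAreaRect((np.c_[X[G],Y[G]]*1000).astype(np.float32))
    print(nm,G.sum(),"slopes",k.round(4),"rect",np.round(cc,1),np.round(wh,1),round(a,1))
    for x in (-.14,-.12,-.10): 
        q=G&(abs(X-x)<.006); print(x,(Y[q].min()+Y[q].max())/2, Y[q].max()-Y[q].min())
    S=(X>-.12)&(X<-.02)&(abs(Y)<.05)&(Z>.187)&(Z<.205)
    if S.sum()>20: print("spec",S.sum(),X[S].min(),X[S].max(),Y[S].min(),Y[S].max(),Z[S].mean())
E
```

```text
t 10.01 jack xy [-0.1771 -0.0019] z 0.2001 F [-0.2 -0.5 -2.4] T [-0.    0.14  0.01] gap 0.0108 gf 97.0 j7 1.04
top 356 slopes [-0.0024  0.0288  0.167 ] rect [-102.2   -2.4] [114.1  53.6] 0.3
-0.14 -0.019856498736262832 0.016353599629188982
-0.12 -0.012909161006518295 0.027771455322058818
-0.1 -0.003166088449471482 0.0471256666238652
spec 353 -0.09447119689275288 -0.052347070130300793 -0.024014208956543024 0.01817646951825984 0.19218724999295506
scene 283 slopes [0.0428 0.2793 0.176 ] rect [-102.5  -12.9] [ 36.5 114.9] 89.5
-0.14 -0.013764885740304345 0.03397007813184859
-0.12 -0.017596829528001352 0.025942962995812065
-0.1 -0.023702751073736664 0.011871424143744005
spec 105 -0.0918990183468318 -0.052014684988354355 -0.02511742345788181 -0.006444017075796327 0.19106197948413114
```

View pics/hold_s.png

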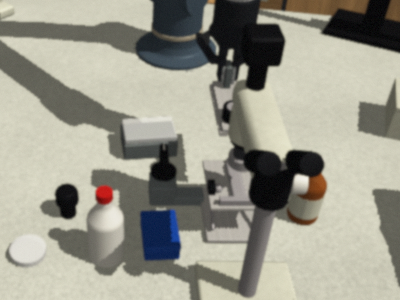

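The scene crop shows the carrier held level above the jack's near end, clear of the head. The top depth puts the specimen where expected, at z=0.192 with a slope of about 0. The arm sits about 2 mm off its command, so I'll correct with feedback while lowering onto the nose.

```bash
cat >> h.py <<'E'
OFF=np.zeros(3)
def go(target,R,feed=.1,fix=1,until=None):
    """line to target with the standing error fed back"""
    global OFF
    hit=move_l(target+OFF,R,feed=feed,until_force=until)
    for _ in range(fix):
        if hit: break
        sleep(.1); OFF=np.clip(OFF+target-sense()["position"],-.006,.006); hit=move_l(target+OFF,R,feed=.05,until_force=until)
    return hit
E
python3 - <<'E'
import h; from h import *
R=down(JY+np.pi)
go(jw(-.178,.0005,.165),R,fix=2); st()
print(h.OFF)
print(go(jw(-.178,.0005,.1365),R,feed=.05,fix=0,until=6)); sleep(.1); st()
np.save("off.npy",h.OFF)
E
```

```text
t 11.21 jack xy [-0.178   0.0005] z 0.1649 F [ 0.4  0.5 -1.4] T [-0.06  0.13 -0.03] gap 0.0107 gf 97.0 j7 0.96
[-7.14557853e-05 -7.86102000e-07 -1.73295152e-04]
False
t 12.03 jack xy [-0.1778  0.0006] z 0.1366 F [-0.2 -0.6 -2.2] T [ 0.    0.17 -0.02] gap 0.0112 gf 97.0 j7 0.9
```

```bash
python3 - <<'E'
import h; from h import *
R=down(JY+np.pi); 
for x,z in ((-.160,.1362),(-.145,.1354)):
    print(go(jw(x,.0005,z),R,feed=.05,fix=0,until=15)); s=st()
print("press",move_l(s["position"]-[0,0,.003],feed=.02,until_force=4)); s=st()
E
```

```text
False
t 12.53 jack xy [-0.1599  0.0006] z 0.1361 F [-0.6 -0.6 -2.5] T [-0.02  0.17 -0.01] gap 0.0108 gf 97.0 j7 0.9
False
t 12.98 jack xy [-0.1448  0.0006] z 0.1353 F [-0.2 -0.1 -3.2] T [0.01 0.17 0.02] gap 0.0109 gf 97.0 j7 0.9
press True
t 13.19 jack xy [-0.1454  0.0008] z 0.1333 F [-1.8 -1.2  6. ] T [-0.09 -0.15 -0.07] gap 0.0109 gf 99.0 j7 0.89
```

```bash
python3 - <<'E'
import h; from h import *
R=down(JY+np.pi); 
for x in (-.125,-.11,-.10,-.094,-.090,-.0885):
    hit=go(jw(x,.0006,.1342),R,feed=.04,fix=0,until=28); s=st()
    if hit: print("hit"); break
p,d,P=topcloud(); np.savez("home.npz",P=P,p=p)
E
```

```text
t 13.88 jack xy [-0.1248  0.0006] z 0.1342 F [-0.3 -0.2 -2. ] T [-0.02 -0.04 -0.04] gap 0.011 gf 98.0 j7 0.9
t 14.19 jack xy [-0.12    0.0003] z 0.1339 F [-1.9 -1.2  4.7] T [-0.14 -0.07 -0.13] gap 0.0114 gf 98.0 j7 0.9
hit
```

```bash
python3 - <<'E'
import h; from h import *
R=down(JY+np.pi); st()
for x in (-.119,-.117,-.114,-.111,-.108):
    hit=go(jw(x,.0006,.1345),R,feed=.02,fix=0,until=30); s=st()
    if hit: print("hit"); break
E
```

```text
t 14.24 jack xy [-0.12    0.0003] z 0.1339 F [-2.1 -2.4  4.7] T [-0.2  -0.09 -0.05] gap 0.0108 gf 98.0 j7 0.9
t 14.52 jack xy [-1.202e-01 -1.000e-04] z 0.1338 F [-3.9 -2.5 -0.9] T [-0.53  0.77 -0.1 ] gap 0.0106 gf 97.0 j7 0.9
t 14.77 jack xy [-1.198e-01 -1.000e-04] z 0.1338 F [-9.5 -5.5  3.8] T [-0.94  1.63 -0.1 ] gap 0.011 gf 99.0 j7 0.9
t 15.07 jack xy [-0.1194 -0.    ] z 0.1338 F [-16.3  -6.9  12.9] T [-1.38  2.8  -0.08] gap 0.0106 gf 100.0 j7 0.9
t 15.37 jack xy [-0.119  0.   ] z 0.1338 F [-24.1 -10.2  20.8] T [-1.82  4.02 -0.03] gap 0.0113 gf 101.0 j7 0.9
t 15.67 jack xy [-0.118   0.0003] z 0.134 F [-31.  -12.2  27.2] T [-2.17  5.17 -0.07] gap 0.0111 gf 102.0 j7 0.9
```

Something blocked it near the catches. I'll back off slightly and look.

```bash
python3 - <<'E'
import h; from h import *
R=down(JY+np.pi)
go(jw(-.123,.0006,.1348),R,feed=.03,fix=1); s=st(); print(s["tcp_rot"].round(4).tolist(), R.round(4).tolist())
p,d,Rw,t=snap("w_block"); 
p2,d2,P=topcloud(); np.savez("block.npz",P=P,p=p2)
a=cv2.resize(p[220:460,200:440,::-1],(400,400)); b=cv2.resize(p2[210:310,180:280,::-1],(400,400),interpolation=cv2.INTER_CUBIC)
cv2.imwrite("pics/block.png",np.hstack([a,b]))
d=P[...,:2]-JO; cs,n=np.cos(JY),np.sin(JY)
X=cs*d[...,0]+n*d[...,1]; Y=-n*d[...,0]+cs*d[...,1]; Z=P[...,2]
M=(X>-.1)&(X<-.03)&(abs(Y)<.02)&(Z>.096)&(Z<.11)
A=np.c_[X[M],Y[M],np.ones(M.sum())]; k,*_=np.linalg.lstsq(A,Z[M],rcond=None); print("deck",M.sum(),k.round(4), (Z[M]).mean())
for x in (-.09,-.08,-.07,-.06,-.05):
    q=(abs(X-x)<.004)&(abs(Y)<.035)&(Z>.096)&(Z<.11); print(x,q.sum(), Y[q].min().round(4),Y[q].max().round(4)) if q.sum() else 0
E
```

```text
t 16.67 jack xy [-0.1229  0.0005] z 0.1348 F [ 1.9 -2.3 -2.1] T [-0.48 -0.37 -0.25] gap 0.0108 gf 98.0 j7 0.9
[[-0.9698, -0.244, 0.0011], [-0.244, 0.9698, 0.0005], [-0.0012, 0.0002, -1.0]] [[-0.9697, -0.2445, 0.0], [-0.2445, 0.9697, 0.0], [0.0, 0.0, -1.0]]
deck 120 [ 0.0627 -0.081   0.1066] 0.10428886878071372
-0.09 11 -0.027 -0.0175
-0.08 16 -0.0283 -0.0173
-0.07 19 -0.0283 -0.0152
-0.06 30 -0.0272 -0.0068
-0.05 40 -0.0274 0.0008
```

View pics/block.png

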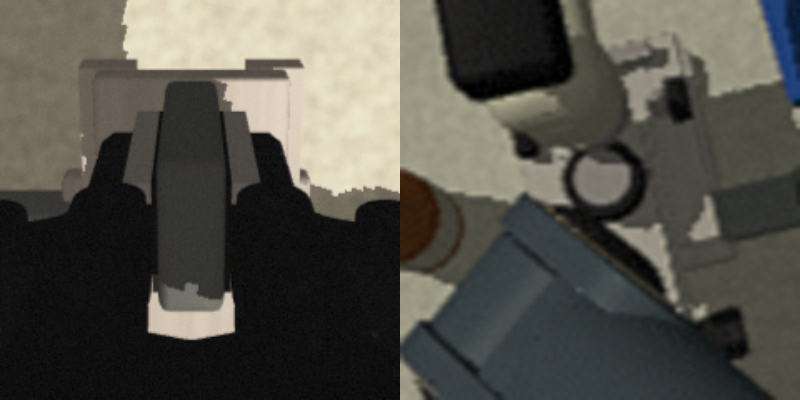

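```bash
python3 - <<'E'
import h; from h import *
def fit(P,M,nm):
    d=P[...,:2]-JO; cs,n=np.cos(JY),np.sin(JY); X=cs*d[...,0]+n*d[...,1]; Y=-n*d[...,0]+cs*d[...,1]; Z=P[...,2]
    M=M(X,Y,Z)
    for _ in range(3):
        A=np.c_[X[M],Y[M],np.ones(M.sum())]; k,*_=np.linalg.lstsq(A,Z[M],rcond=None)
        G=M.copy(); G[M]=abs(Z[M]-A@k)<.0025; M=G
    print(nm,M.sum(),"slope",k.round(4),"x",X[M].min().round(4),X[M].max().round(4),"y",Y[M].min().round(4),Y[M].max().round(4),"z",Z[M].min().round(4),Z[M].max().round(4))
z=np.load("w_block.npz"); P=cloud(z["p"],z["d"],z["K"],z["R"],z["t"])
fit(P,lambda X,Y,Z:(X>-.16)&(X<-.09)&(abs(Y)<.026)&(Z>.094)&(Z<.113),"deck wrist")
P=np.load("block.npz")["P"]
fit(P,lambda X,Y,Z:(X>-.06)&(X<.02)&(abs(Y)<.03)&(Z>.118)&(Z<.14),"spec top")
fit(P,lambda X,Y,Z:(X>-.1)&(X<-.045)&(abs(Y)<.03)&(Z>.094)&(Z<.112),"deck top")
P=np.load("home.npz")["P"]
fit(P,lambda X,Y,Z:(X>-.06)&(X<.02)&(abs(Y)<.03)&(Z>.118)&(Z<.14),"spec top at first hit")
E
```

```text
deck wrist 2238 slope [-0.0087  0.0149  0.1014] x -0.1384 -0.1176 y -0.0213 0.0258 z 0.0999 0.105
spec top 192 slope [0.0195 0.0091 0.1286] x -0.0405 -0.0025 y -0.0212 0.0214 z 0.1257 0.1307
deck top 75 slope [0.0358 0.2264 0.1085] x -0.0987 -0.0456 y -0.0283 -0.0037 z 0.0978 0.1067
spec top at first hit 183 slope [0.0134 0.0011 0.1273] x -0.0374 -0.0015 y -0.0215 0.0214 z 0.1245 0.1295
```

The specimen sits centred (y≈0, z≈0.128) and clear of the collar, so the block is at the balls. The soft arm was also pressing down with 27 N while it pushed. I'll slide in small steps, trimming z and y by the measured force.

```bash
cat >> h.py <<'E'
def jf(s): F=s["wrist_force"]; c,n=np.cos(JY),np.sin(JY); return np.array([c*F[0]+n*F[1],-n*F[0]+c*F[1],F[2]])
def jp(s): d=s["position"][:2]-JO; c,n=np.cos(JY),np.sin(JY); return np.array([c*d[0]+n*d[1],-n*d[0]+c*d[1],s["position"][2]])
def push(x0,xmax,xend,y,z,R,fmax=24,step=.0015):
    cx=x0
    while cx<xmax:
        cx+=step; move_l(jw(cx,y,z),R,feed=.03); s=sense(); f=jf(s); p=jp(s)
        z+=np.clip(.00012*(f[2]+2),-.001,.0015); y+=np.clip(.0001*f[1],-.0005,.0005)
        print(round(s["time_s"],1),"cmd",np.round([cx*1e3,y*1e3,z*1e3],1),"pos",(p*1e3).round(1),"F",f.round(1))
        if -f[0]>fmax or p[0]>xend: break
    return cx,y,z
E
python3 - <<'E'
from h import *
push(-.1235,-.1,-.088,.0006,.1350,down(JY+np.pi))
E
```

```text
17.0 cmd [-122.     0.4  134.9] pos [-122.4    0.5  134.8] F [-0.6 -1.9 -2.7]
17.3 cmd [-120.5    0.2  134.8] pos [-121.     0.5  134.7] F [-0.4 -1.7 -3.1]
17.5 cmd [-119.     0.   134.8] pos [-120.2    0.2  134.4] F [-5.3 -2.3 -1.7]
17.8 cmd [-117.5   -0.2  135.2] pos [-1.198e+02 -1.000e-01  1.343e+02] F [-6.9 -2.3  1. ]
18.0 cmd [-116.    -0.4  135.7] pos [-119.5   -0.3  134.4] F [-9.7 -1.8  2.1]
18.3 cmd [-114.5   -0.6  136.4] pos [-119.1   -0.4  134.6] F [-14.2  -1.7   3.6]
18.5 cmd [-113.    -0.9  136.7] pos [-118.2   -0.9  134.9] F [-12.3  -2.9   0.5]
18.8 cmd [-111.5   -0.9  136.5] pos [-115.9   -1.   135. ] F [-7.8 -0.2 -3.1]
19.0 cmd [-110.    -1.   136.1] pos [-111.9   -1.   135.4] F [-4.  -0.9 -5.5]
19.3 cmd [-108.5   -1.1  135.7] pos [-108.9   -1.   135.9] F [-3.4 -1.2 -5.8]
19.5 cmd [-107.    -1.1  135.4] pos [-106.7   -1.   135.7] F [-2.9 -0.1 -4.1]
19.8 cmd [-105.5   -1.2  135.1] pos [-105.1   -1.   135.6] F [-2.8 -0.7 -4.7]
20.0 cmd [-104.    -1.2  135. ] pos [-103.5   -1.1  135.3] F [-2.3 -0.6 -2.9]
20.3 cmd [-102.5   -1.3  134.8] pos [-102.1   -1.2  135.1] F [-2.8 -0.8 -3.6]
20.5 cmd [-101.    -1.5  134.5] pos [-100.8   -1.3  134.8] F [-3.6 -1.5 -4.3]
20.8 cmd [-99.5  -1.6 134.3] pos [-99.3  -1.4 134.5] F [-2.4 -1.  -3.5]
```

The balls gave way at about 14 N. Continuing to home.

```bash
python3 - <<'E'
from h import *
push(-.0993,-.080,-.0885,-.0010,.1345,down(JY+np.pi),fmax=20,step=.001)
sleep(.2); s=sense(); print(jp(s)*1e3,jf(s))
E
```

```text
21.0 cmd [-98.3  -1.2 134.4] pos [-98.3  -1.1 134.4] F [-4.1 -1.9 -3. ]
21.3 cmd [-97.3  -1.3 134.2] pos [-97.4  -1.2 134.3] F [-3.8 -0.8 -3.5]
21.5 cmd [-96.3  -1.4 134.1] pos [-96.2  -1.3 134.2] F [-2.5 -1.3 -2.9]
21.8 cmd [-95.3  -1.5 134. ] pos [-95.3  -1.3 134.1] F [-4.2 -1.  -3.2]
22.0 cmd [-94.3  -1.5 133.8] pos [-93.9  -1.4 134.1] F [-2.5  0.4 -3.1]
22.3 cmd [-93.3  -1.5 133.6] pos [-92.   -1.4 134.1] F [-0.1 -0.7 -3.6]
22.5 cmd [-92.3  -1.7 133.3] pos [-90.8  -1.5 134.1] F [ 3.1 -1.2 -4.4]
22.8 cmd [-91.3  -1.8 133.6] pos [-90.5  -1.5 133.9] F [ 0.4 -1.2 -0.3]
23.0 cmd [-90.3  -1.8 134.2] pos [-90.3  -1.6 133.8] F [-1.7  0.   3.1]
23.3 cmd [-89.3  -1.8 134.4] pos [-89.3  -1.7 134. ] F [-0.6 -0.4 -0.3]
23.5 cmd [-88.3  -1.8 134.5] pos [-88.9  -1.7 134.1] F [-3.   0.1 -0.6]
23.8 cmd [-87.3  -1.8 134.8] pos [-88.5  -1.7 134.2] F [-4.  -0.1  0.1]
24.0 cmd [-86.3  -1.8 135.2] pos [-88.2  -1.8 134.2] F [-6.9  0.2  1.8]
[-88.19054404  -1.75975813 134.26200972] [-6.4380205  -0.75527294  1.63931521]
```

```bash
python3 - <<'E'
from h import *
R=down(JY+np.pi)
move_l(jw(-.0895,-.0016,.1345),R,feed=.03); st()
command_gripper(.06); st()
move_l(jw(-.0900,-.0016,.25),R,feed=.15)
move_l(jw(-.13,-.06,.27),R,feed=.25); sleep(.1)
p,d,Rw,t=snap("w_home")
K=camera_params("wrist")["K"]; P=cloud(p,d,K,Rw,t)
Pt=topcloud(); np.savez("home2.npz",P=Pt[2],p=Pt[0])
def rep(P,nm,x,y,zr):
    d=P[...,:2]-JO; cs,n=np.cos(JY),np.sin(JY); X=cs*d[...,0]+n*d[...,1]; Y=-n*d[...,0]+cs*d[...,1]; Z=P[...,2]
    M=(X>x[0])&(X<x[1])&(Y>y[0])&(Y<y[1])&(Z>zr[0])&(Z<zr[1])
    if M.sum()<5: print(nm,M.sum()); return
    c,wh,a=cv2.minAreaRect((np.c_[X[M],Y[M]]*1000).astype(np.float32)); print(nm,M.sum(),np.round(c,1),np.round(wh,1),round(a,1),"z",Z[M].mean().round(4))
for nm,Q in (("wrist",P),("top",Pt[2])):
    rep(Q,nm+" tab",(-.13,-.05),(-.03,.03),(.143,.155)); rep(Q,nm+" deck",(-.13,.0),(-.03,.03),(.099,.107)); rep(Q,nm+" knob",(-.1,0),(-.16,-.08),(.103,.115)); rep(Q,nm+" spec",(-.05,.06),(-.03,.03),(.122,.132))
st(); cv2.imwrite("pics/w_home.png",p[:,:,::-1])
E
```

```text
t 24.48 jack xy [-0.0892 -0.0018] z 0.1345 F [ 0.3  0.1 -2.9] T [-0.07  0.33 -0.  ] gap 0.0114 gf 98.0 j7 0.91
t 25.0 jack xy [-0.0893 -0.0015] z 0.1346 F [-0.   0.3  0.6] T [-0.05 -0.02  0.01] gap 0.0602 gf 0.0 j7 0.91
wrist tab 337 [-90.1  -0.3] [11.9 28.6] 89.0 z 0.1474
wrist deck 4703 [-52.3  -0. ] [ 47.3 104.5] 89.9 z 0.1028
wrist knob 647 [ -49.4 -116. ] [11.2 56. ] 84.7 z 0.1088
wrist spec 858 [ 2.8 -3.5] [17.8 39.7] 10.3 z 0.1263
top tab 0
top deck 91 [-10.8   0.2] [42.2 20.9] 89.1 z 0.1029
top knob 155 [ -50.3 -122. ] [55.3 13.8] 0.6 z 0.1095
top spec 31 [ 1.  -9.6] [12.2 38.4] 28.2 z 0.1267
t 26.56 jack xy [-0.1299 -0.0589] z 0.2696 F [-0.7  0.1 -0.8] T [ 0.   -0.    0.05] gap 0.0599 gf 0.0 j7 1.24
```

View pics/w_home.png

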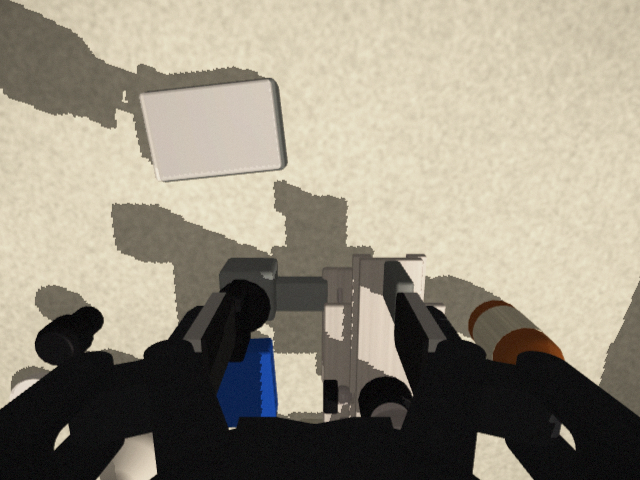

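The carrier is home: tab at x=-90.1, y≈0, deck squared to the jack. The view also shows the knob left of the carrier, the tip box and the bottle undisturbed. Next, a tilted wrist view of the collar and specimen to get the gap.

```bash
cat >> h.py <<'E'
def tilt(t,yaw=JY):
    c,s=np.cos(t),np.sin(t); Rz=np.array([[np.cos(yaw),-np.sin(yaw),0],[np.sin(yaw),np.cos(yaw),0],[0,0,1.]])
    return Rz@np.array([[-c,0,s],[0,1,0],[-s,0,-c]])
VIEW=(jw(-.097,0,.235),tilt(np.radians(45)))
def jcloud(P):
    d=P[...,:2]-JO; cs,n=np.cos(JY),np.sin(JY); return cs*d[...,0]+n*d[...,1],-n*d[...,0]+cs*d[...,1],P[...,2]
def gap(name):
    sleep(.15); p,d,Rw,t=snap(name); X,Y,Z=jcloud(cloud(p,d,camera_params("wrist")["K"],Rw,t))
    for y0 in (-.006,-.003,0,.003,.006):   # vertical strips near the axis
        M=(abs(Y-y0)<.0015)&(X>-.03)&(X<.03)&(Z>.10)&(Z<.2)
        o=np.argsort(Z[M]); print(y0,[(round(x*1e3,1),round(z*1e3,1)) for x,z in zip(X[M][o],Z[M][o])][::3])
E
python3 - <<'E'
from h import *
for t,z in ((45,.235),(40,.24),(35,.25)):
    print(t,inverse_kinematics(jw(-.097,0,z),tilt(np.radians(t))))
    try:
        movep(jw(-.097,0,z),tilt(np.radians(t))); break
    except Unreachable as e: print(e)
st(); gap("w_gap0")
E
```

```text
45 [-0.04539554  0.05188501 -0.51729874  2.39768546  1.83269019  0.2481527
 -0.47815802]
t 28.07 jack xy [-0.0965  0.0002] z 0.2353 F [0.3 0.1 0. ] T [-0.19  0.69  0.03] gap 0.06 gf 0.0 j7 -0.48
-0.006 [(np.float64(-15.6), np.float64(102.2)), (np.float64(-8.3), np.float64(102.4)), (np.float64(-8.4), np.float64(102.4)), (np.float64(-7.4), np.float64(102.5)), (np.float64(-17.1), np.float64(102.6)), (np.float64(-15.1), np.float64(102.6)), (np.float64(-10.9), np.float64(102.7)), (np.float64(-11.0), np.float64(102.8)), (np.float64(-17.5), np.float64(102.9)), (np.float64(-15.5), np.float64(102.9)), (np.float64(-12.3), np.float64(103.0)), (np.float64(-8.1), np.float64(103.0)), (np.float64(-14.6), np.float64(103.1)), (np.float64(-4.9), np.float64(103.2)), (np.float64(-17.9), np.float64(103.2)), (np.float64(-15.9), np.float64(103.2)), (np.float64(-13.8), np.float64(103.3)), (np.float64(-13.8), np.float64(103.3)), (np.float64(-11.7), np.float64(103.3)), (np.float64(-12.0), np.float64(103.5)), (np.float64(-16.4), np.float64(103.7)), (np.float64(-9.2), np.float64(103.9)), (np.float64(-5.2), np.f
[... 28226 characters left out ...]
np.float64(-7.6), np.float64(191.9)), (np.float64(-7.2), np.float64(192.4)), (np.float64(-7.2), np.float64(193.0)), (np.float64(-8.0), np.float64(193.3)), (np.float64(-8.4), np.float64(193.5)), (np.float64(-7.9), np.float64(193.9)), (np.float64(-7.0), np.float64(194.1)), (np.float64(-6.8), np.float64(194.7)), (np.float64(-6.1), np.float64(195.0)), (np.float64(-7.0), np.float64(195.3)), (np.float64(-6.4), np.float64(195.7)), (np.float64(-7.7), np.float64(196.2)), (np.float64(-6.7), np.float64(196.4)), (np.float64(-6.8), np.float64(196.4)), (np.float64(-7.2), np.float64(197.2)), (np.float64(-6.3), np.float64(197.4)), (np.float64(-6.9), np.float64(197.6)), (np.float64(-6.7), np.float64(198.2))]
```

View pics/w_gap0.png

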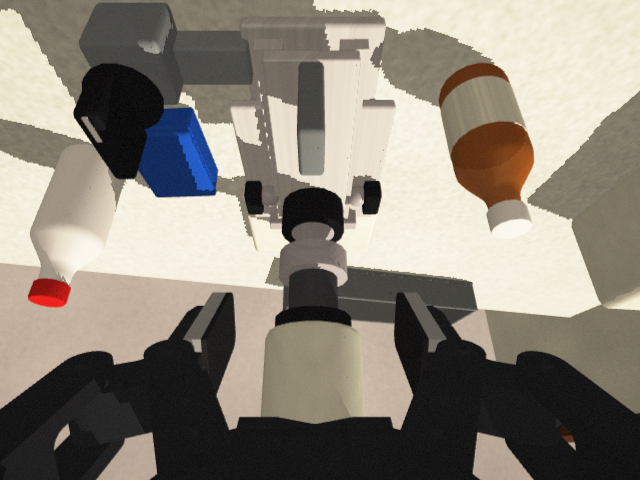

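The tilted view shows the collar at (313,262) with the specimen below it at (313,215). The depth gives the collar from z≈143.5 to 161.5 (18 mm high, as specified) and the specimen top at 127.2, a 16.3 mm gap. For about 1.2 mm of lift that is 17.5 mm, or 4.37 rad. I'll turn it in two grasps that keep the camera away from the head.

```bash
cat >> h.py <<'E'
KN=(-.050,-.1205)
def yaw(): R=sense()["tcp_rot"]; return np.arctan2(R[1,0],R[0,0])
def wrap(a): return (a+np.pi)%(2*np.pi)-np.pi
def spin(da,n=3):   # turn j7, return measured yaw change
    y0=yaw(); q=np.array(sense()["joint_pos"]); tot=0
    for i in range(n):
        q2=q.copy(); q2[6]+=da*(i+1)/n*SGN; move_joints(q2); y=yaw(); tot+=wrap(y-y0); y0=y
    return tot
SGN=1
E
python3 - <<'E'
import h; from h import *
R=down(JY+np.pi)
command_gripper(.05,70)
movep(jw(-.13,-.06,.27),R); movep(jw(*KN,.17),R); st()
print(go(jw(*KN,.105),R,feed=.15,fix=1,until=12)); go(jw(*KN,.100),R,feed=.1,until=12); st()
command_gripper(0.0,70); s=st(); print("yaw",yaw()-JY)
y0=yaw(); q=np.array(s["joint_pos"]); q[6]-=.15; move_joints(q); dy=wrap(yaw()-y0); print("test -0.15 ->",dy); st()
E
```

```text
t 30.8 jack xy [-0.0503 -0.1194] z 0.1703 F [0.1 0.4 0.5] T [ 0.07  0.06 -0.03] gap 0.0501 gf 0.0 j7 1.37
False
t 32.33 jack xy [-0.0496 -0.1205] z 0.1004 F [-0.7  0.2 -0. ] T [ 0.    0.02 -0.02] gap 0.0503 gf 0.0 j7 1.32
t 32.75 jack xy [-0.05   -0.1214] z 0.1004 F [ 0.1 -3.   3.3] T [-0.47  0.16  0.06] gap 0.0133 gf 69.0 j7 1.32
yaw -3.1422748408030796
test -0.15 -> -0.14720749498013808
t 33.02 jack xy [-0.0499 -0.1213] z 0.1004 F [-0.2 -1.3  0.8] T [-0.11  0.03 -0.15] gap 0.0134 gf 69.0 j7 1.17
```

```bash
python3 - <<'E'
import h; from h import *
ya=yaw(); t1=spin(-1.80,3); s=st(); print("stage1 extra",t1, "yaw rel", wrap(yaw()-JY))
command_gripper(.05); print("rel yaw open",wrap(yaw()-JY))
move_l(s["position"]+[0,0,.045],feed=.15)
q=np.array(sense()["joint_pos"]); q[6]+=np.pi; move_joints(q); sleep(.1)
R=down(yaw()); go(jw(*KN,.125),R,feed=.15,fix=1); print(go(jw(*KN,.1004),R,feed=.1,fix=1,until=12)); st()
command_gripper(0.0,70); st(); print("yaw rel",wrap(yaw()-JY))
E
```

```text
t 34.89 jack xy [-0.0492 -0.121 ] z 0.1004 F [ 4.   3.  -4.4] T [ 0.49 -0.99 -0.06] gap 0.0131 gf 68.0 j7 -0.63
stage1 extra -1.7973070092003889 yaw rel 1.1963959621959788
rel yaw open 1.1938670173499517
False
t 39.92 jack xy [-0.0501 -0.1207] z 0.1005 F [-0.3 -0.9  0.2] T [0.01 0.04 0.02] gap 0.05 gf 0.0 j7 2.51
t 40.33 jack xy [-0.0494 -0.121 ] z 0.1004 F [ 3.7 -0.8  0.9] T [-0.09 -0.52  0.13] gap 0.0133 gf 71.0 j7 2.51
yaw rel -1.9482171005999689
```

```bash
cat >> h.py <<'E'
def gap2(name):
    sleep(.15); p,d,Rw,t=snap(name); X,Y,Z=jcloud(cloud(p,d,camera_params("wrist")["K"],Rw,t)); o={}
    S=(abs(Y)<.008)
    dk=S&(X>-.07)&(X<-.02)&(Z>.09)&(Z<.135); h,e=np.histogram(Z[dk],200,(.09,.135)); m=e[h.argmax()]
    o["deck"]=np.median(Z[dk&(abs(Z-m)<.002)])*1e3
    led=S&(X>-.002)&(X<.0005)&(Z>.155)&(Z<.172); o["collar ledge"]=np.median(Z[led])*1e3; o["n"]=led.sum()
    body=S&(X<-.003)&(X>-.012)&(Z>.18)&(Z<.196); o["ring bottom"]=np.percentile(Z[body],1)*1e3
    st_=S&(X>-.009)&(X<-.003)&(Z>.108)&(Z<.16)   # front faces of specimen and collar
    V=np.sort(Z[st_])*1e3; g=np.diff(V); i=g.argmax(); o["largest gap"]=(V[i],V[i+1])
    print({k:np.round(v,2) for k,v in o.items()})
E
python3 - <<'E'
import h; from h import *
t2=spin(-2.40,4); s=st(); print("stage2",t2,"yaw rel",wrap(yaw()-JY))
command_gripper(.05); print("open",wrap(yaw()-JY)); 
move_l(s["position"]+[0,0,.08],feed=.2)
movep(jw(-.13,-.06,.27),down(JY+np.pi)); movep(*VIEW); st(); gap2("w_gap1")
# reference from the earlier view
z=np.load("w_gap0.npz"); h.snap=lambda n:(z["p"],z["d"],z["R"],z["t"]); gap2("x")
E
```

```text
t 42.83 jack xy [-0.0492 -0.1218] z 0.1004 F [ 4.2 -2.4 -1.2] T [-0.51 -0.97 -0.09] gap 0.0128 gf 70.0 j7 0.11
stage2 -2.3970465395165683 yaw rel 1.9379216670630495
open 1.93602415103683
t 46.34 jack xy [-0.0964 -0.0003] z 0.2353 F [-0.2  0.4  0.5] T [-0.25  0.75  0.02] gap 0.0497 gf 0.0 j7 -0.36
{'deck': np.float64(120.36), 'collar ledge': np.float64(164.5), 'n': np.int64(93), 'ring bottom': np.float64(189.0), 'largest gap': array([148.19, 148.45])}
{'deck': np.float64(102.95), 'collar ledge': np.float64(163.57), 'n': np.int64(105), 'ring bottom': np.float64(189.06), 'largest gap': array([127.84, 143.6 ])}
```

```bash
python3 -c "
import cv2;a=cv2.imread('pics/w_gap1.png');cv2.imwrite('pics/g1c.png',cv2.resize(a[150:350,220:420],(600,600)))"
```

```text
(no output)
```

View pics/g1c.png

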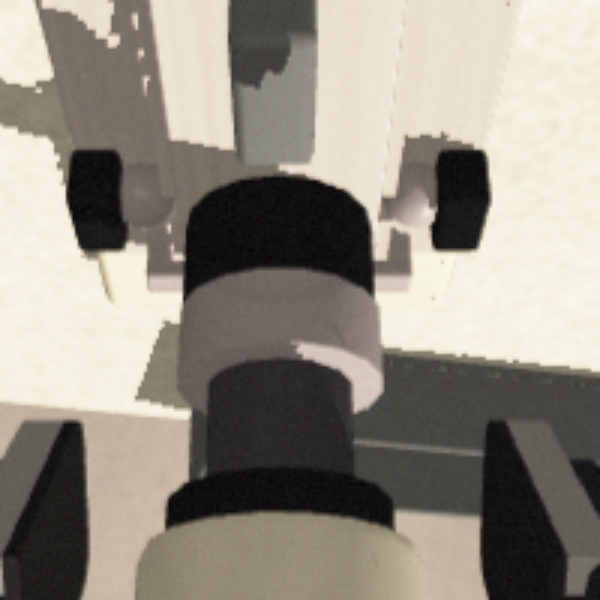

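The view shows the specimen seated against the collar with no gap and the balls in the carrier's notches. The deck rose 17.4 mm against a 16.3 mm gap, and the collar ledge lifted about 0.9 mm, well under 3 mm. Handing in.

```bash
python3 - <<'E'
from h import *
move_l(jw(-.13,0,.27),feed=.2); st(); print(finish_job())
E
```

```text
Traceback (most recent call last):
rig.Unreachable: the arm cannot follow that straight line within its joint ranges
```

```bash
python3 - <<'E'
from h import *
st(); print(finish_job())
E
```

```text
t 46.69 jack xy [-0.0969 -0.0001] z 0.2351 F [-0.5 -0.4  0.2] T [-0.17  0.75 -0.02] gap 0.0504 gf 0.0 j7 -0.36
the job is handed in; nothing more can be done
None
```

The job was handed in at about 47 s: the carrier is home in the catches, the specimen touches the collar (lifted about 1 mm by my depth measurement), and the arm is clear of everything; the hand-in returned no verdict.

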